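Clamp a jar for one-handed opening

ROBOT

A 6-joint arm with a two-finger parallel gripper is mounted at the origin on the work surface. World frame = base frame: x ahead of the robot, y to its left, z up, the work surface at z = 0. Lengths are in m, angles in rad, forces in N, time in s.
With the tool pointing down it reaches from about 0.275 to 0.725 m from the base axis. Payload 15.9 kg.
Tool frame: the origin (TCP) lies midway between the tips of the shut fingers; the grasp point (between the pads) lies 19 mm behind it (robot.pinch_z is the z of the grasp point in the tool frame, in m); z points along the fingers, y is the line along which they close (so a half turn about z gives the same grasp; the last joint's range is limited). The gripper opens to 85 mm and grips with 20 to 120 N. Pads are 22 mm wide; open, the fingers measure 114 mm over their backs; the gripper's body (76 mm by 85 mm) begins 54 mm behind the grasp point. The pads swing forward as they close: fully open they stand 13 mm farther back than shut.
Start: joints at [-1.337, 0.213, -0.034, 1.323, 0, 1.571], TCP at [0.116, -0.486, 0.21] pointing down, gripper open.
Joint ranges: [-2.98, 2.98], [-0.74, 1.72], [-1.14, 1.35], [-2.1, 2.04], [-1.57, 1.44], [-3.14, 3.14]. Speed limits (rad/s): [1.89, 1.89, 2.39, 2.57, 3.14, 3.14].

INTERFACE

Orientations are given as a unit quaternion [x, y, z, w].
In Python, from bench import monitor, viewer, robot gives the robot as it stands.
- The arm moves only by the tool move_arm, never from a script. Its argument "steps" is one flat list of numbers, 7 for each row, row after row: the shift along the world's x, y, z in m, then the turn, a rotation vector about the world's x, y, z in degrees, then the opening, from 0 (shut) to 1 (fully open). In form: [tx, ty, tz, wx, wy, wz, jaw, tx, ty, tz, wx, wy, wz, jaw, ...]. A call has 1 to 8 rows; each row shifts and turns the commanded pose from where the row before left it; what a row does not reach is not made up. A row lasts 1/10 s, in which the tool goes at most 50 mm and 8.59 degrees, less where a joint would pass 70% of its speed; a pose out of reach is approached as far as the arm can. A call with a gripper value outside its range is refused whole. The fingers move at their own pace and stop on an object; "squeeze" is the grip in N (left out, the last holds). Time passes only in rows, so rows that do not move let the fingers close. It gives the time, the measured TCP pose, the force, the opening and the grip force at its end, in the units of the state.
- monitor.read_state(): the state, without advancing time (a new reading comes with each control period).
- viewer.capture(name): name is "scene" or "top" or "wrist"; returns (picture, depth): 384x512x3 uint8, red, green, blue; 384x512 float32, m along the optical axis (not along the pixel's ray), 0 where there is no reading.
- viewer.camera_model(name): a dict with "intrinsics" (3x3 intrinsics, pixels), "extrinsics" (4x4, takes a point from camera to world coordinates); the wrist camera has in their place "hand_eye" (4x4, takes a point from camera to tool coordinates, whose origin is the TCP and whose axes are the flange's). Camera axes: x right, y up, looking along -z (the intrinsics and any distortion apply to the point x, -y, -z); pixel columns grow to the right and rows downward; lengths in m; the calibration is good to about 2 mm. A picture is of the moment at which its call begins: read the wrist's pose just before it. camera_model takes no time and is no camera call.
- robot.job_done(): hands the job in; it is judged then, once.
The state is a dict: "time_s": time; "q": joint angles; "joint_velocities": joint speeds; "joint_torque": joint torques, N m; "tool_pos": TCP position; "orientation": TCP orientation; "contact_force": force on the tool from outside, world axes, zero at the start; "wrist_torque": the same for the moment, N m; "gripper_width": finger opening in m; "grip_force": force on a finger pad.
Only numpy, scipy, OpenCV 4.12 (cv2) and the standard library are available. Lean on these libraries where they do the work, as an engineer would, in place of code of your own. Each camera call takes 0.05 s, during which the arm holds its last target. There are 200 camera calls.

TASK

Get the squat lidded jar held in the counter clamp so that its lid can be unscrewed with one hand: turn the clamp's sleeve to open the jaws, slide the jar along the counter into the mouth until it is up against the stop, then turn the sleeve the other way until both pads grip the jar firmly. Keep the jar standing on the counter all the time and leave the other things where they are.

Things in the scene. Friction and masses are not known exactly. Their poses are not given: they have to be found in the camera images.
- jar: the squat round jar with a flat wooden screw lid: 88 mm diameter up to 62 mm, lid 84 mm diameter, 84 mm high over all, about 0.5 kg. Origin: centre of its underside, z up. It is too wide to be carried; it is pushed along the counter
- clamp: jar clamp fixed to the counter: grey housing 80 (x) by 186 (y) by 76 mm high; origin: centre of its underside, on the sleeve's axis. Its mouth opens to its own -x: two jaw arms parallel to x, 13 to 63 mm above the counter, reach to x = -115 mm, outer faces at most 89 mm from the x axis. Between them is bare counter and, on the housing, a rubber stop with its face at x = -44 mm
- seat (a point): point on the counter midway between the pads where the centre of the jar belongs when the jar touches the stop: 88 mm from the clamp's origin along its -x. Axes parallel to the clamp's
- sleeve_grip (a point): point on the sleeve's vertical axis at the height to grip, 108 mm above the counter. The sleeve is a black ribbed drum on top of the housing, 60 mm diameter over its ribs, from 78 to 128 mm above the counter, with a thin 46 mm bar on top that shows its angle
- sleeve (a joint): sleeve angle, rad, 0 (jaws open) to 2.4; grows turning clockwise seen from above, closing both jaws. Each pad face stands 58 mm minus 14 mm per rad from the clamp's x axis, so they meet the jar at 1.0 rad; beyond that the pads' springs give up to 8 mm at 2.5 N/mm (35 N per rad on each pad). Stays where left; takes 0.5 to 1.1 N m to turn
- pad_left: sprung rubber pad inside the jaw arm on the clamp's +y side, x = -111 to -65 mm, z 15 to 61 mm in the clamp's frame. Its frame lies at the clamp's origin when the jaw is open and shifts along y as the jaw slides (not at the pad's middle)
- pad_right: the same on the clamp's -y side
- bowl: bystander: small open bowl, 92 mm rim diameter, 50 mm high. Origin: centre of its underside
- mug: bystander: mug, 76 mm diameter, 85 mm high, handle on its own +y side reaching about 70 mm from the centre. Origin: centre of its underside
- tumbler: bystander: clear glass tumbler, 68 mm diameter, 90 mm high. Origin: centre of its underside
- canister: bystander: narrow tall lidded canister, 60 mm diameter, 130 mm high. Origin: centre of its underside
- spoon: bystander: spoon 160 mm long and about 35 mm wide lying flat, long side along its own x. Origin: middle of its length, at the counter
- soap: bystander: washing-up bottle, 56 mm diameter, 170 mm high, standing behind the clamp (on the side away from its mouth). Origin: centre of its underside

How it is judged:
On the way, in this order (a step that is already met when the one before it is completed fails the run):
1. the sleeve has been turned open to less than 0.5 rad (pads at least 102 mm apart), with the jar still outside the mouth (value of joint sleeve below 0.5 rad and horizontal distance between jar and seat above 0.05 m), for 0.2 s.
2. the jar stands between the open pads, its centre within 10 mm of the seat along each of the clamp's axes, the sleeve still under 0.8 rad (x of jar in the frame of seat between -0.01 and 0.01 m and y of jar in the frame of seat between -0.01 and 0.01 m and value of joint sleeve below 0.8 rad), for 0.2 s.
At the end, for the whole second after the job is handed in: The jar stands upright (within 3 degrees) and still on the counter (raised less than 4 mm), its centre within 10 mm of the seat along each of the clamp's axes, and each pad presses on it with more than 4 N (sleeve about 1.2 to 1.6 rad) (x of jar in the frame of seat between -0.01 and 0.01 m and y of jar in the frame of seat between -0.01 and 0.01 m and contact force between each of pad_left, pad_right and jar above 4 N and height (world z) of jar below 0.004 m and angle between jar's own z axis and vertical below 0.06 rad and linear speed of jar below 0.01 m/s and angular speed of jar below 0.1 rad/s); the robot touches nothing.
It fails at once if the jar is lifted more than 15 mm off the counter (height (world z) of jar above 0.015 m).
It fails at once if the jar is tipped more than 20 degrees (angle between jar's own z axis and vertical above 0.35 rad).
It fails at once if a pad squeezes the jar with more than 70 N (contact force between any of pad_left, pad_right and jar above 70 N).
It fails at once if the bowl, mug, tumbler, canister, spoon or washing-up bottle is moved more than 25 mm (distance of any of bowl, mug, tumbler, canister, spoon, soap from where it was at the start of the episode above 0.025 m).
It also fails if it takes over 72 s, if anything falls off the work surface, if the arm or the gripper's body presses on something with over 40 N, if the wrist force passes 120 N, or if a joint passes its speed limit or range.

## Working session

There is one attempt and no reset: what is moved stays moved. The work goes in short steps, Python scripts to look and compute and a tool call to move; the robot and the scene stay as the last step left them, time stands still between calls to the robot, and variables do not carry over. Pictures are saved under pics/ and viewed, at most 10 in all, crops included, and the job is handed in when it is done.

Besides the shell and the picture viewer there is one more tool, called after "Emit:" as name(argument=value, ...) on one line, values as JSON. move_arm: Moves the arm, as the interface text tells. Its arguments: {"type":"object","properties":{"steps":{"type":"array"},"squeeze":{"type":"number"}},"required":["steps"]}

```bash
mkdir -p pics
cat > h.py <<'E'
import numpy as np, cv2
from bench import monitor, viewer, robot
def snap(n,f):
    p,d=viewer.capture(n); cv2.imwrite(f'pics/{f}.png',cv2.cvtColor(p,cv2.COLOR_RGB2BGR)); np.savez(f'pics/{f}.npz',p=p,d=d); return p,d
def pts(n,d,T=None):
    m=viewer.camera_model(n);K=np.array(m['intrinsics']);E=np.array(m['extrinsics']) if T is None else T
    v,u=np.mgrid[:d.shape[0],:d.shape[1]]
    x=(u-K[0,2])/K[0,0]*d;y=(v-K[1,2])/K[1,1]*d
    P=np.stack([x,-y,-d,np.ones_like(d)],-1)@E.T
    return P[...,:3]
E
python3 - <<'E'
from h import *
for n in('top','scene'):
    p,d=snap(n,n+'0'); m=viewer.camera_model(n); print(n,m,(d>0).mean())
s=monitor.read_state();print(s)
E
```

```text
top {'intrinsics': array([[362.77851859,   0.        , 253.81420182],
       [  0.        , 362.77851859, 195.10005866],
       [  0.        ,   0.        ,   1.        ]]), 'extrinsics': array([[ 0.00758095,  0.97725023, -0.21195406,  0.38374286],
       [-0.99996472,  0.00664179, -0.0051426 ,  0.06932207],
       [-0.00361786,  0.21198557,  0.9772661 ,  0.93006609],
       [ 0.        ,  0.        ,  0.        ,  1.        ]])} 0.9959208170572916
scene {'intrinsics': array([[394.87430943,   0.        , 245.86359119],
       [  0.        , 394.87430943, 190.21349675],
       [  0.        ,   0.        ,   1.        ]]), 'extrinsics': array([[ 0.13648288, -0.52274077,  0.8414954 ,  1.37579359],
       [ 0.99057467,  0.08194912, -0.10975501, -0.0255489 ],
       [-0.01158639,  0.84854371,  0.52899842,  0.63298895],
       [ 0.        ,  0.        ,  0.        ,  1.        ]])} 0.9962514241536459
{'time_s': 0.1, 'q': array([-1.33702922e+00,  2.13275150e-01, -3.50106432e-02,  1.32350711e+00,
        1.75512642e-05,  1.57082359e+00]), 'joint_velocities': array([ 0.00049484, -0.00175473,  0.00216326,  0.00022665,  0.00014917,
       -0.00016893]), 'joint_torque': array([ 7.22459536e-04, -6.87253332e+01,  4.87803054e+01,  1.24177965e-02,
        1.30770391e-04, -6.19451583e-06]), 'tool_pos': array([ 0.11574856, -0.48606681,  0.20947588]), 'orientation': array([ 9.93178358e-01,  1.16604036e-01, -4.94000715e-05, -4.95910146e-04]), 'contact_force': array([-0.48111967,  0.3309324 ,  0.31665143]), 'wrist_torque': array([0.0067676 , 0.02755792, 0.02233523]), 'grip_force': 0.0, 'gripper_width': 0.08545697203299027}
```

View pics/top0.png

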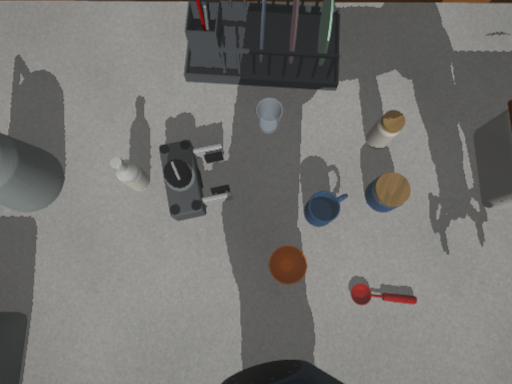

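View pics/scene0.png

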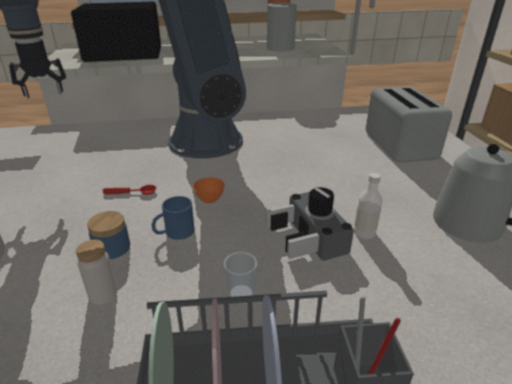

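The top view shows the clamp at about (183,180) with its mouth to the right (−y), and the jar with its wooden lid at (392,190). The mug at (322,208) and the tumbler at (268,115) lie near the path between them, and the canister is at (385,130). Next I'll measure these from depth and masks.

Run:
```python
from h import *
z=np.load('pics/top0.npz');p,d=z['p'],z['d'];P=pts('top',d)
hsv=cv2.cvtColor(p,cv2.COLOR_RGB2HSV)
Z=P[...,2]
print('counter z',np.median(Z[250:300,100:200]))
def reg(n,r,zl,zh):
    y0,y1,x0,x1=r; Q=P[y0:y1,x0:x1].reshape(-1,3); Q=Q[(Q[:,2]>zl)&(Q[:,2]<zh)]
    c,rad=cv2.minEnclosingCircle((Q[:,:2]*1000).astype(np.float32))
    b=cv2.minAreaRect((Q[:,:2]*1000).astype(np.float32))
    print(n,len(Q),'circ',np.round(c,1),round(rad,1),'rect',np.round(b[0],1),np.round(b[1],1),round(b[2],1),'z',np.round(np.percentile(Q[:,2],[50,98]),3), 'med',np.round(np.median(Q[:,:2],0),4))
reg('jar',(165,220,358,418),.074,.1)
reg('canister',(100,155,360,412),.115,.15)
reg('mug',(180,232,298,350),.07,.1)
reg('tumbler',(90,140,250,290),.07,.1)
reg('bowl',(240,290,262,312),.035,.06)
reg('house',(130,230,150,212),.066,.0785)
reg('sleeve',(150,200,155,205),.115,.14)
reg('soap',(145,200,105,155),.09,.2)
reg('jawU',(140,168,196,230),.05,.07)
reg('jawD',(180,210,205,235),.05,.07)
reg('spoon',(280,310,345,420),.004,.05)
c=p[125:235,145:245];cv2.imwrite('pics/crop.png',cv2.cvtColor(cv2.resize(c,None,fx=5,fy=5,interpolation=cv2.INTER_CUBIC),cv2.COLOR_RGB2BGR))
```

```text
counter z 0.0007652084467806852
jar 974 circ [ 585.4 -257.5] 42.5 rect [ 584.4 -256.5] [81.9 82.1] 78.2 z [0.084 0.087] med [ 0.5839 -0.2554]
canister 421 circ [ 739.4 -253.1] 26.8 rect [ 739.1 -253.5] [51.8 52.2] 75.5 z [0.13  0.133] med [ 0.7374 -0.2519]
mug 273 circ [ 546.5 -102.3] 50.3 rect [546.3 -94.5] [75.3 88.4] 64.8 z [0.084 0.087] med [ 0.5466 -0.0983]
tumbler 290 circ [783.5  37.9] 34.2 rect [783.4  37.6] [65.2 65.9] 88.4 z [0.087 0.093] med [0.7941 0.0374]
bowl 388 circ [405.4  -6.7] 45.3 rect [405.3  -7.7] [88.5 89.1] 89.8 z [0.048 0.053] med [ 0.4052 -0.0133]
house 1297 circ [612.3 254.6] 98.1 rect [614.8 243. ] [184.9 106.8] 11.7 z [0.076 0.078] med [0.5826 0.2462]
sleeve 523 circ [612.7 254.5] 30.1 rect [611.7 254.4] [56.3 57.8] 88.8 z [0.129 0.133] med [0.6106 0.2533]
soap 554 circ [619.4 376.5] 27.7 rect [618.3 375. ] [50.  54.7] 54.0 z [0.121 0.173] med [0.6134 0.3688]
jawU 245 circ [671.8 188.3] 42.0 rect [680.5 192.9] [43. 81.] 28.3 z [0.062 0.066] med [0.6868 0.1849]
jawD 247 circ [572.5 164. ] 34.4 rect [577.3 164.3] [32.1 67. ] 12.7 z [0.062 0.066] med [0.5714 0.1597]
spoon 593 circ [ 332.1 -241.3] 92.6 rect [ 336.9 -242.2] [180.5  68.1] 89.4 z [0.014 0.022] med [ 0.3312 -0.2297]
```

View pics/crop.png

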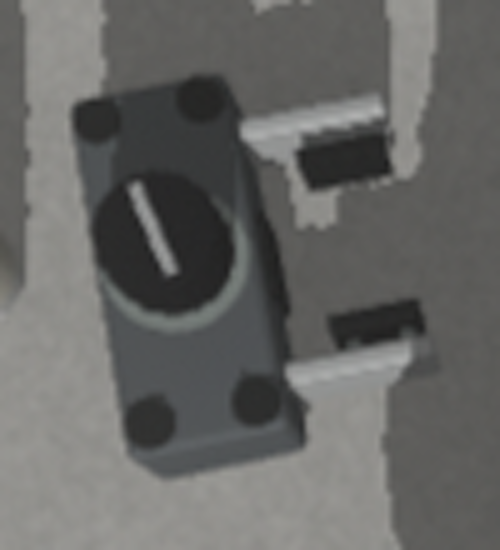

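The crop shows the sleeve drum at crop (163,243) with its bar pointing up-left, and pads roughly 60 mm apart (sleeve about 2 rad). The mouth faces right and slightly up. Next I'll refine the clamp's yaw.

Run:
```python
from h import *
z=np.load('pics/top0.npz');p,d=z['p'],z['d'];P=pts('top',d);Z=P[...,2]
m=((Z>.072)&(Z<.079)).astype(np.uint8); b=np.zeros_like(m); b[130:230,150:212]=1; m&=b
m=cv2.morphologyEx(m,cv2.MORPH_OPEN,np.ones((5,5)))
Q=(P[m>0][:,:2]*1000).astype(np.float32); print('house',len(Q),cv2.minAreaRect(Q))
m=((Z>.056)&(Z<.067)).astype(np.uint8); b[:]=0; b[138:215,190:240]=1; m&=b
m=cv2.morphologyEx(m,cv2.MORPH_OPEN,np.ones((2,2)))
n,L,st,_=cv2.connectedComponentsWithStats(m)
for yaw in (10,11.7,13):
  a=np.radians(yaw+90);X=np.array([np.cos(a),np.sin(a)]);Y=np.array([-X[1],X[0]]);o=np.array([.6125,.2545])
  for i in range(1,n):
    if st[i,4]<30: continue
    q=P[L==i][:,:2]-o; x=q@X*1000;y=q@Y*1000
    hv=p[L==i].mean(1)
    for nm,s in(('all',hv<999),('dark',hv<60)):
      if s.sum()>10: print(yaw,i,nm,s.sum(),'x',np.percentile(x[s],[2,98]).round(1),'y',np.percentile(y[s],[2,50,98]).round(1),'slope',round(np.degrees(np.polyfit(x[s],y[s],1)[0]),1))
# handle
m=((Z>.02)&(Z<.08));b[:]=0;b[185:215,340:350]=1
q=P[m&(b>0)];print('handle',q.mean(0),q[:,1].min(),q[:,0].max())
```

```text
house 541 ((608.234375, 252.4837646484375), (173.6550750732422, 72.0457992553711), 8.674083709716797)
10 1 all 155 x [-110.3  -39.4] y [-70.8 -64.  -60.5] slope 4.7
10 2 all 77 x [-107.8  -66.1] y [-64.8 -44.9 -42.5] slope 8.4
10 2 dark 72 x [-106.9  -66.5] y [-50.5 -44.8 -42.5] slope 3.3
10 3 all 34 x [-44.  -39.7] y [-26.3   0.4  19.5] slope -344.9
10 3 dark 34 x [-44.  -39.7] y [-26.3   0.4  19.5] slope -344.9
10 4 all 80 x [-111.9  -69.4] y [33.1 42.6 45.4] slope 6.0
10 4 dark 79 x [-111.7  -69.4] y [37.3 42.6 45.4] slope 4.7
10 5 all 156 x [-116.5  -45.8] y [56.1 63.5 67.2] slope 3.9
11.7 1 all 155 x [-112.7  -41.3] y [-67.7 -61.4 -59. ] slope 3.0
11.7 2 all 77 x [-109.4  -67.4] y [-61.6 -42.3 -40.3] slope 6.8
11.7 2 dark 72 x [-108.2  -67.9] y [-47.7 -42.2 -40.3] slope 1.7
11.7 3 all 34 x [-43.7 -40.2] y [-25.    1.7  20.8] slope -185.4
11.7 3 dark 34 x [-43.7 -40.2] y [-25.    1.7  20.8] slope -185.4
11.7 4 all 80 x [-110.9  -68.1] y [36.4 45.1 47.7] slope 4.3
11.7 4 dark 79 x [-110.7  -68.1] y [40.4 45.1 47.7] slope 3.1
11.7 5 all 156 x [-114.7  -43.8] y [59.4 65.8 68.7] slope 2.3
13 1 all 155 x [-114.2  -42.7] y [-66.  -59.7 -57.8] slope 1.8
13 2 all 77 x [-110.6  -68.4] y [-59.1 -40.2 -38.5] slope 5.6
13 2 dark 72 x [-109.1  -68.9] y [-45.7 -40.2 -38.5] slope 0.4
13 3 all 34 x [-43.5 -40.4] y [-24.1   2.6  21.7] slope 27.0
13 3 dark 34 x [-43.5 -40.4] y [-24.1   2.6  21.7] slope 27.0
13 4 all 80 x [-110.  -67.] y [38.8 47.2 49.4] slope 3.1
13 4 dark 79 x [-109.9  -67. ] y [42.4 47.3 49.4] slope 1.8
13 5 all 156 x [-113.3  -42.2] y [60.9 67.7 70.5] slope 1.0
handle [ 0.56804829 -0.14358636  0.06393158] -0.15523692626754143 0.577028771151172
```

Emit:
move_arm(steps=[0.0207, 0.0309, 0, 0, 0, 4.6, 1, 0.0207, 0.0309, 0, 0, 0, 4.6, 1, 0.0207, 0.0309, 0, 0, 0, 4.6, 1, 0.0207, 0.0309, 0, 0, 0, 4.6, 1, 0.0207, 0.0309, 0, 0, 0, 4.6, 1, 0.0207, 0.0309, 0, 0, 0, 4.6, 1, 0.0207, 0.0309, 0, 0, 0, 4.6, 1, 0.0207, 0.0309, 0, 0, 0, 4.6, 1])

```text
time_s: 0.9
tool_pos: [0.2818, -0.2377, 0.2098]
orientation: [0.905, 0.426, -0.0, -0.0]
contact_force: [0.3, -1.4, -0.1]
gripper_width: 0.0859
grip_force: 0.0
```

Emit:
move_arm(steps=[0.0207, 0.0309, 0, 0, 0, 4.6, 1, 0.0207, 0.0309, 0, 0, 0, 4.6, 1, 0.0207, 0.0309, 0, 0, 0, 4.6, 1, 0.0207, 0.0309, 0, 0, 0, 4.6, 1, 0.0207, 0.0309, 0, 0, 0, 4.6, 1, 0.0207, 0.0309, 0, 0, 0, 4.6, 1, 0.0207, 0.0309, 0, 0, 0, 4.6, 1, 0.0207, 0.0309, 0, 0, 0, 4.6, 1])

```text
time_s: 1.7
tool_pos: [0.4475, 0.0096, 0.2097]
orientation: [0.724, 0.69, -0.0, -0.0]
contact_force: [0.5, -0.5, -0.6]
gripper_width: 0.0854
grip_force: 0.0
```

Emit:
move_arm(steps=[0.0207, 0.0309, 0, 0, 0, 4.6, 1, 0.0207, 0.0309, 0, 0, 0, 4.6, 1, 0.0207, 0.0309, 0, 0, 0, 4.6, 1, 0.0207, 0.0309, 0, 0, 0, 4.6, 1, 0.0207, 0.0309, 0, 0, 0, 4.6, 1, 0, 0, 0, 0, 0, 4.6, 1, 0, 0, 0, 0, 0, 4.6, 1, 0, 0, 0, 0, 0, 0, 1])

```text
time_s: 2.5
tool_pos: [0.5504, 0.1627, 0.2094]
orientation: [0.505, 0.863, -0.0, -0.0]
contact_force: [0.9, -0.0, 1.1]
gripper_width: 0.0853
grip_force: 0.0
```

Run:
```python
from h import *
from scipy.spatial.transform import Rotation as R
s=monitor.read_state();p,d=snap('wrist','w1');m=viewer.camera_model('wrist')
T=np.eye(4);T[:3,:3]=R.from_quat(s['orientation']).as_matrix();T[:3,3]=s['tool_pos'];T=T@np.array(m['hand_eye'])
np.save('pics/w1T.npy',T)
P=pts('wrist',d,T);Z=P[...,2];print(s['q'],s['tool_pos'],T)
ms=((Z>.112)&(Z<.14)).astype(np.uint8);ms=cv2.morphologyEx(ms,cv2.MORPH_OPEN,np.ones((5,5)))
n,L,st,c=cv2.connectedComponentsWithStats(ms)
for i in range(1,n):
  if st[i,4]>300:
    Q=(P[L==i][:,:2]*1000).astype(np.float32);print(st[i],cv2.minEnclosingCircle(Q),np.percentile(P[L==i][:,2],[50,98]))
```

```text
[ 2.87466265e-01  3.70493932e-01  1.77109921e-01  1.37843475e+00
 -1.71564138e-05  1.34687336e+00] [0.55036765 0.16271319 0.20935965] [[ 8.71917542e-01 -4.64585132e-01 -1.54662391e-01  5.10568679e-01]
 [ 4.89651777e-01  8.26653815e-01  2.77280737e-01  2.33971588e-01]
 [-9.68251964e-04 -3.17496653e-01  9.48258898e-01  3.73533760e-01]
 [ 0.00000000e+00  0.00000000e+00  0.00000000e+00  1.00000000e+00]]
[ 431    0   53   41 1682] ((620.9451904296875, 372.50750732421875), 23.499235153198242) [0.1217018  0.13813209]
[ 332  105   70   68 3679] ((613.1217651367188, 253.3639678955078), 30.03917694091797) [0.12822004 0.13182957]
```

View pics/w1.png

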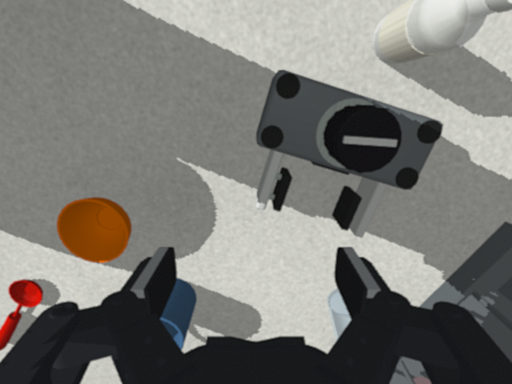

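The wrist view shows the clamp clearly, with the housing at about (350,125), the sleeve at (362,138) and pads at (283,190) and (347,208).

```bash
cat >> h.py <<'E'
def clamp(P,p,o=(.613,.254),yaws=(10,11,12,13)):
    Z=P[...,2]; D=np.linalg.norm(P[...,:2]-np.array(o),axis=-1)
    m=((Z>.069)&(Z<.0775)&(D<.12)).astype(np.uint8); m=cv2.morphologyEx(m,cv2.MORPH_OPEN,np.ones((5,5)))
    Q=(P[m>0][:,:2]*1000).astype(np.float32); print('house',len(Q),cv2.minAreaRect(Q))
    m=((Z>.055)&(Z<.066)&(D<.14)).astype(np.uint8); m=cv2.morphologyEx(m,cv2.MORPH_OPEN,np.ones((3,3)))
    g=p.mean(-1)
    for yaw in yaws:
        a=np.radians(yaw+90);X=np.array([np.cos(a),np.sin(a)]);Y=np.array([-X[1],X[0]])
        q=P[m>0][:,:2]-np.array(o); x=q@X*1000;y=q@Y*1000;gg=g[m>0]
        for nm,s in (('L',(y>15)&(x<-68)&(x>-108)&(gg<75)),('R',(y<-15)&(x<-68)&(x>-108)&(gg<75))):
            if s.sum()<10: continue
            sl=[np.percentile(y[s&(abs(x-c)<6)],[3,97]).round(1) for c in(-75,-88,-100)]
            print(yaw,nm,s.sum(),'y at x=-75,-88,-100',sl)
E
python3 - <<'E'
from h import *
z=np.load('pics/w1.npz');P=pts('wrist',z['d'],np.load('pics/w1T.npy'));clamp(P,z['p'])
E
```

```text
house 4968 ((613.0413208007812, 253.06695556640625), (184.33753967285156, 80.15028381347656), 12.579333305358887)
10 L 268 y at x=-75,-88,-100 [array([36.2, 44.9]), array([35.6, 44.5]), array([35.3, 43.8])]
10 R 283 y at x=-75,-88,-100 [array([-51.9, -43.1]), array([-52.2, -43.8]), array([-52.6, -44.1])]
11 L 269 y at x=-75,-88,-100 [array([37.6, 46.1]), array([37.2, 46. ]), array([37.1, 45.5])]
11 R 286 y at x=-75,-88,-100 [array([-50.4, -41.9]), array([-50.6, -42.2]), array([-50.8, -42.3])]
12 L 263 y at x=-75,-88,-100 [array([38.8, 47.4]), array([38.7, 47.4]), array([38.8, 47.2])]
12 R 287 y at x=-75,-88,-100 [array([-49. , -40.6]), array([-49.1, -40.9]), array([-49.1, -40.5])]
13 L 262 y at x=-75,-88,-100 [array([40.1, 48.8]), array([40.2, 48.8]), array([40.5, 49. ])]
13 R 288 y at x=-75,-88,-100 [array([-47.6, -39.3]), array([-47.6, -39.2]), array([-47.4, -38.8])]
```

Emit:
move_arm(steps=[0.0157, 0.0229, 0, 0, 0, 0, 1, 0.0157, 0.0229, 0, 0, 0, 0, 1, 0.0157, 0.0229, 0, 0, 0, 0, 1, 0.0156, 0.0226, 0, 0, 0, 0, 1, 0, 0, 0, 0, 0, 0, 1, 0, 0, 0, 0, 0, 0, 1])

```text
time_s: 3.15
tool_pos: [0.6132, 0.2538, 0.2094]
orientation: [0.507, 0.862, -0.0, -0.0]
contact_force: [-0.8, -0.7, 0.2]
gripper_width: 0.0853
grip_force: 0.0
```

Emit:
move_arm(steps=[0, 0, -0.03, 0, 0, 0, 1, 0, 0, -0.03, 0, 0, 0, 1, 0, 0, -0.03, 0, 0, 0, 1, 0, 0, -0.02, 0, 0, 0, 1, 0, 0, -0.01, 0, 0, 0, 1, 0, 0, 0, 0, 0, 0, 1])

```text
time_s: 3.75
tool_pos: [0.6125, 0.2529, 0.0893]
orientation: [0.507, 0.862, -0.001, -0.0]
contact_force: [0.4, 0.6, -0.2]
gripper_width: 0.0854
grip_force: 0.0
```

Emit:
move_arm(steps=[0, 0, 0, 0, 0, 0, 0.5, 0, 0, 0, 0, 0, 0, 0.5, 0, 0, 0, 0, 0, 0, 0.5, 0, 0, 0, 0, 0, 0, 0.5, 0, 0, 0, 0, 0, 0, 0.5, 0, 0, 0, 0, 0, 0, 0.5], squeeze=80)

```text
time_s: 4.35
tool_pos: [0.6135, 0.2537, 0.0921]
orientation: [0.506, 0.862, 0.001, 0.001]
contact_force: [-8.5, -5.6, 16.8]
gripper_width: 0.0551
grip_force: 81.9
```

Emit:
move_arm(steps=[0, 0, 0, 0, 0, 6, 0.5, 0, 0, 0, 0, 0, 6, 0.5, 0, 0, 0, 0, 0, 6, 0.5, 0, 0, 0, 0, 0, 6, 0.5])

```text
time_s: 4.75
tool_pos: [0.6134, 0.2537, 0.0921]
orientation: [0.314, 0.949, 0.0, 0.001]
contact_force: [-9.2, -5.4, 16.2]
gripper_width: 0.0549
grip_force: 82.3
```

```bash
cat >> h.py <<'E'
def st():
    s=monitor.read_state(); 
    for k in('time_s','q','tool_pos','orientation','contact_force','wrist_torque','gripper_width','grip_force'): print(k,np.round(s[k],3))
    print('toolx deg',np.degrees(2*np.arctan2(s['orientation'][1],s['orientation'][0])).round(1))
E
python3 -c "from h import *;st()"
```

```text
time_s 4.75
q [ 0.392  0.594  0.232  1.207 -0.     1.031]
tool_pos [0.613 0.254 0.092]
orientation [0.314 0.949 0.    0.001]
contact_force [-9.233 -5.443 16.221]
wrist_torque [-0.938  1.818 -0.54 ]
gripper_width 0.055
grip_force 82.263
toolx deg 143.4
```

Emit:
move_arm(steps=[0, 0, 0, 0, 0, 6, 0.5, 0, 0, 0, 0, 0, 6, 0.5, 0, 0, 0, 0, 0, 6, 0.5, 0, 0, 0, 0, 0, 6, 0.5, 0, 0, 0, 0, 0, 6, 0.5, 0, 0, 0, 0, 0, 6, 0.5, 0, 0, 0, 0, 0, 6, 0.5, 0, 0, 0, 0, 0, 0, 0.5])

```text
time_s: 5.55
tool_pos: [0.6133, 0.2535, 0.0921]
orientation: [-0.047, 0.999, 0.0, 0.001]
contact_force: [-9.4, -7.4, 17.3]
gripper_width: 0.0549
grip_force: 82.4
```

Run:
```python
from h import *
st()
p,d=snap('top','top1');clamp(pts('top',d),p,(.613,.2535),(12.4,))
```

```text
time_s 5.55
q [ 0.392  0.594  0.231  1.207 -0.     0.298]
tool_pos [0.613 0.253 0.092]
orientation [-0.047  0.999  0.     0.001]
contact_force [-9.413 -7.441 17.345]
wrist_torque [-1.176  1.967  0.49 ]
gripper_width 0.055
grip_force 82.41
toolx deg 185.4
house 0 ((0.0, 0.0), (0.0, 0.0), 0.0)
12.4 L 64 y at x=-75,-88,-100 [array([55.9, 64.5]), array([56.2, 64.6]), array([55.6, 64.3])]
12.4 R 70 y at x=-75,-88,-100 [array([-65.1, -55.7]), array([-65.3, -55.4]), array([-65.1, -55.7])]
```

Pads are now about ±56 mm from the axis, so the sleeve is near 0.15 rad and open. I'll release it, lift, and go to the far side of the jar.

Emit:
move_arm(steps=[0, 0, 0, 0, 0, 0, 1, 0, 0, 0, 0, 0, 0, 1, 0, 0, 0, 0, 0, 0, 1, 0, 0, 0, 0, 0, 0, 1, 0, 0, 0.03, 0, 0, 0, 1, 0, 0, 0.03, 0, 0, 0, 1, 0, 0, 0.03, 0, 0, 0, 1, 0, 0, 0.03, 0, 0, 0, 1], squeeze=40)

```text
time_s: 6.4
tool_pos: [0.6131, 0.2538, 0.2112]
orientation: [-0.045, 0.999, 0.0, 0.0]
contact_force: [0.4, 0.4, -0.2]
gripper_width: 0.0855
grip_force: 0.0
```

Emit:
move_arm(steps=[-0.0062, -0.0398, 0, 0, 0, 2.3, 1, -0.0062, -0.0398, 0, 0, 0, 2.3, 1, -0.0062, -0.0398, 0, 0, 0, 2.3, 1, -0.0062, -0.0398, 0, 0, 0, 2.3, 1, -0.0062, -0.0398, 0, 0, 0, 2.3, 1, -0.0062, -0.0398, 0, 0, 0, 2.3, 1, -0.0062, -0.0398, 0, 0, 0, 2.3, 1, -0.0062, -0.0398, 0, 0, 0, 2.3, 1])

```text
time_s: 7.2
tool_pos: [0.5632, -0.0661, 0.2101]
orientation: [-0.205, 0.979, -0.0, 0.0]
contact_force: [0.2, 0.4, 0.3]
gripper_width: 0.0849
grip_force: 0.0
```

Emit:
move_arm(steps=[-0.0062, -0.0398, 0, 0, 0, 2.3, 0.7, -0.0062, -0.0398, 0, 0, 0, 2.3, 0.7, -0.0062, -0.0398, 0, 0, 0, 2.3, 0.7, -0.0062, -0.0398, 0, 0, 0, 2.3, 0.7, -0.0062, -0.0398, 0, 0, 0, 2.3, 0.7, -0.0062, -0.0398, 0, 0, 0, 2.3, 0.7, 0, 0, 0, 0, 0, 0, 0.7])

```text
time_s: 7.9
tool_pos: [0.5253, -0.3075, 0.2094]
orientation: [-0.319, 0.948, -0.0, -0.0]
contact_force: [1.0, 0.9, 0.1]
gripper_width: 0.0597
grip_force: 0.0
```

```bash
cat >> h.py <<'E'
S=np.array([.632,.1675]);a=np.radians(102.4);X=np.array([np.cos(a),np.sin(a)]);Y=np.array([-X[1],X[0]])
def cf(w): q=np.asarray(w)[...,:2]-S; return np.stack([q@X,q@Y],-1)
def wf(c): c=np.asarray(c); return S+c[...,:1]*X+c[...,1:]*Y
def jar(n,g=(.585,-.257),T=None,f=None,zl=.074,zh=.09):
    p,d=snap(n,f or 'tmp'); P=pts(n,d,T)
    h=cv2.cvtColor(p,cv2.COLOR_RGB2HSV)
    m=((P[...,2]>zl)&(P[...,2]<zh)&(np.linalg.norm(P[...,:2]-np.array(g),axis=-1)<.07)&(h[...,0]<25)&(h[...,1]>60)).astype(np.uint8)
    m=cv2.morphologyEx(m,cv2.MORPH_OPEN,np.ones((3,3)))
    Q=(P[m>0][:,:2]*1000).astype(np.float32);c,r=cv2.minEnclosingCircle(Q)
    w=np.array(c)/1000;print('jar',w.round(4),'r',round(r,1),len(Q),'clamp frame mm',(cf(w)*1000).round(1)); return w
E
python3 - <<'E'
from h import *
st();w=jar('top');
z=np.load('pics/tmp.npz');P=pts('top',z['d']);clamp(P,z['p'],(.613,.2535),(12.4,))
for n,q in dict(can=(.739,-.253),handle=(.577,-.155),mug=(.5465,-.09),tumb=(.7835,.038)).items(): print(n,cf(q).round(3))
E
```

```text
time_s 7.9
q [-5.290e-01  4.470e-01  2.910e-01  1.415e+00 -1.000e-03 -1.179e+00]
tool_pos [ 0.525 -0.308  0.209]
orientation [-0.319  0.948 -0.    -0.   ]
contact_force [1.033 0.867 0.121]
wrist_torque [ 0.077 -0.022 -0.026]
gripper_width 0.06
grip_force 0.0
toolx deg 217.2
jar [ 0.5851 -0.2569] r 42.3 949 clamp frame mm [-404.4  137. ]
house 0 ((0.0, 0.0), (0.0, 0.0), 0.0)
12.4 L 75 y at x=-75,-88,-100 [array([55.4, 65. ]), array([56.1, 67.9]), array([55.3, 64.5])]
12.4 R 73 y at x=-75,-88,-100 [array([-64.3, -55.7]), array([-64.8, -55.4]), array([-65.4, -55.4])]
can [-0.434 -0.014]
handle [-0.303  0.123]
mug [-0.233  0.139]
tumb [-0.159 -0.12 ]
```

Emit:
move_arm(steps=[-0.001, 0.001, -0.03, 0, 0, 0, 0.7, -0.001, 0.001, -0.03, 0, 0, 0, 0.7, -0.0004, 0.0012, -0.03, 0, 0, 0, 0.7, 0, 0, -0.03, 0, 0, 0, 0.7, 0, 0, -0.03, 0, 0, 0, 0.7, 0, 0, -0.027, 0, 0, 0, 0.7, 0, 0, -0.01, 0, 0, 0, 0.7, 0, 0, 0, 0, 0, 0, 0.7])

```text
time_s: 8.75
tool_pos: [0.5236, -0.2991, 0.0221]
orientation: [-0.321, 0.947, 0.001, -0.001]
contact_force: [0.7, 0.8, -0.8]
gripper_width: 0.0592
grip_force: 0.0
```

Run:
```python
from h import *
st()
th=np.radians(np.linspace(-65,0,33));Rr=.137/(1-np.cos(th[0]));x0=-.4044+Rr*np.sin(-th[0])
jc=np.stack([x0+Rr*np.sin(th),Rr*(1-np.cos(th))],-1);tc=jc-.043*np.stack([np.cos(th),np.sin(th)],-1)
tw=wf(tc);print('start',tw[0],'end jar',jc[-1])
for k in range(0,32,8): print(np.round((tw[k+1:k+9]-tw[k:k+8])*1000,1).tolist(), tw[k+8].round(4))
print('heading',X)
```

```text
time_s 8.75
q [-0.519  0.52  -0.077  0.975  0.    -1.172]
tool_pos [ 0.524 -0.299  0.022]
orientation [-0.321  0.947  0.001 -0.001]
contact_force [ 0.734  0.83  -0.795]
wrist_torque [-0.044  0.119 -0.   ]
gripper_width 0.059
grip_force 0.0
toolx deg 217.4
start [ 0.55087504 -0.28300217] end jar [-0.18935308  0.        ]
[[7.5, 4.0], [7.4, 4.3], [7.2, 4.6], [7.1, 4.8], [6.9, 5.1], [6.7, 5.3], [6.5, 5.5], [6.3, 5.8]] [ 0.6065 -0.2437]
[[6.1, 6.0], [5.9, 6.2], [5.7, 6.4], [5.4, 6.6], [5.2, 6.8], [5.0, 7.0], [4.7, 7.1], [4.5, 7.3]] [ 0.649  -0.1903]
[[4.2, 7.5], [3.9, 7.6], [3.7, 7.7], [3.4, 7.9], [3.1, 8.0], [2.8, 8.1], [2.5, 8.2], [2.2, 8.3]] [ 0.6748 -0.1272]
[[1.9, 8.3], [1.6, 8.4], [1.3, 8.4], [1.0, 8.5], [0.7, 8.5], [0.4, 8.5], [0.1, 8.5], [-0.2, 8.5]] [ 0.6819 -0.0594]
heading [-0.21473533  0.97667228]
```

Emit:
move_arm(steps=[0.007, 0.004, 0, 0, 0, 0, 0.7, 0.007, 0.004, 0, 0, 0, 0, 0.7, 0.007, 0.004, 0, 0, 0, 0, 0.7, 0.0063, 0.0041, 0, 0, 0, 0, 0.7, 0.0075, 0.004, 0, 0, 0, 2.03, 0.7, 0.0074, 0.0043, 0, 0, 0, 2.03, 0.7, 0.0072, 0.0046, 0, 0, 0, 2.03, 0.7, 0.0071, 0.0048, 0, 0, 0, 2.03, 0.7])

```text
time_s: 9.55
tool_pos: [0.5811, -0.2662, 0.023]
orientation: [-0.388, 0.922, -0.0, -0.0]
contact_force: [-3.5, -3.4, 3.9]
gripper_width: 0.0597
grip_force: 2.9
```

```bash
python3 -c "
from h import *
st();w=jar('top',(.61,-.23));s=monitor.read_state();print('offset',np.linalg.norm(w-s['tool_pos'][:2]),np.degrees(np.arctan2(*(w-s['tool_pos'][:2])[::-1])))"
```

```text
time_s 9.55
q [-0.429  0.587  0.038  1.022 -0.    -1.227]
tool_pos [ 0.581 -0.266  0.023]
orientation [-0.388  0.922 -0.    -0.   ]
contact_force [-3.503 -3.384  3.877]
wrist_torque [-0.632  0.599 -0.024]
gripper_width 0.06
grip_force 2.925
toolx deg 225.7
jar [ 0.6101 -0.2338] r 42.6 807 clamp frame mm [-387.2  107.6]
offset 0.04208788800686909 48.44744120658465
```

Emit:
move_arm(steps=[0.0069, 0.0051, 0, 0, 0, 2.03, 0.7, 0.0067, 0.0053, 0, 0, 0, 2.03, 0.7, 0.0065, 0.0055, 0, 0, 0, 2.03, 0.7, 0.0063, 0.0058, 0, 0, 0, 2.03, 0.7, 0.0061, 0.006, 0, 0, 0, 2.03, 0.7, 0.0059, 0.0062, 0, 0, 0, 2.03, 0.7, 0.0057, 0.0064, 0, 0, 0, 2.03, 0.7, 0.0054, 0.0066, 0, 0, 0, 2.03, 0.7])

```text
time_s: 10.4
tool_pos: [0.6305, -0.2189, 0.0229]
orientation: [-0.514, 0.858, 0.0, 0.0]
contact_force: [-2.4, -3.1, 3.0]
gripper_width: 0.0597
grip_force: 2.2
```

Emit:
move_arm(steps=[0.0052, 0.0068, 0, 0, 0, 2.03, 0.7, 0.005, 0.007, 0, 0, 0, 2.03, 0.7, 0.0047, 0.0071, 0, 0, 0, 2.03, 0.7, 0.0045, 0.0073, 0, 0, 0, 2.03, 0.7, 0.0042, 0.0075, 0, 0, 0, 2.03, 0.7, 0.0039, 0.0076, 0, 0, 0, 2.03, 0.7, 0.0037, 0.0077, 0, 0, 0, 2.03, 0.7, 0.0034, 0.0079, 0, 0, 0, 2.03, 0.7])

```text
time_s: 11.2
tool_pos: [0.6649, -0.1599, 0.0229]
orientation: [-0.63, 0.776, -0.0, 0.0]
contact_force: [-1.3, -3.0, 2.1]
gripper_width: 0.0601
grip_force: 2.2
```

```bash
python3 -c "
from h import *
st();w=jar('top',(.675,-.12),f='top2');s=monitor.read_state();print('offset',np.linalg.norm(w-s['tool_pos'][:2]),np.degrees(np.arctan2(*(w-s['tool_pos'][:2])[::-1])))"
```

```text
time_s 11.2
q [-0.236  0.677  0.198  1.091 -0.    -1.6  ]
tool_pos [ 0.665 -0.16   0.023]
orientation [-0.63   0.776 -0.     0.   ]
contact_force [-1.284 -3.04   2.101]
wrist_torque [-0.622  0.135 -0.012]
gripper_width 0.06
grip_force 2.184
toolx deg 258.2
jar [ 0.6726 -0.1155] r 42.1 812 clamp frame mm [-285.1   21.1]
offset 0.04368698218060179 80.50087166650098
```

View pics/top2.png

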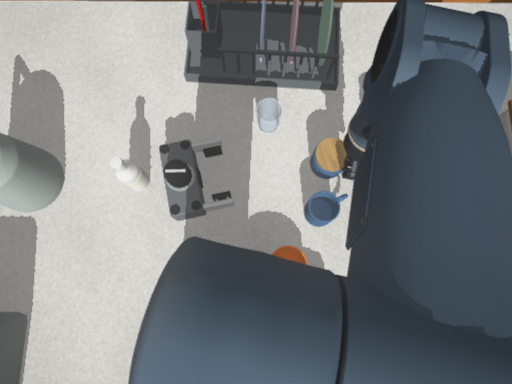

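The jar is at (328,157), tracking in the cradle and clear of the mug's handle at (345,195). I'll keep going.

Emit:
move_arm(steps=[0.0031, 0.008, 0, 0, 0, 2.03, 0.7, 0.0028, 0.0081, 0, 0, 0, 2.03, 0.7, 0.0025, 0.0082, 0, 0, 0, 2.03, 0.7, 0.0022, 0.0083, 0, 0, 0, 2.03, 0.7, 0.0019, 0.0083, 0, 0, 0, 2.03, 0.7, 0.0016, 0.0084, 0, 0, 0, 2.03, 0.7, 0.0013, 0.0084, 0, 0, 0, 2.03, 0.7, 0.001, 0.0085, 0, 0, 0, 2.03, 0.7])

```text
time_s: 12.05
tool_pos: [0.6811, -0.0937, 0.0229]
orientation: [0.734, -0.679, 0.0, 0.0]
contact_force: [0.2, -2.7, 0.5]
gripper_width: 0.0598
grip_force: 1.8
```

Emit:
move_arm(steps=[0.0007, 0.0085, 0, 0, 0, 2.03, 0.7, 0.0004, 0.0085, 0, 0, 0, 2.03, 0.7, 0.0001, 0.0085, 0, 0, 0, 2.03, 0.7, -0.0002, 0.0085, 0, 0, 0, 2.03, 0.7, 0, 0, 0, 0, 0, 0, 0.7])

```text
time_s: 12.55
tool_pos: [0.6819, -0.0589, 0.0229]
orientation: [0.78, -0.626, -0.0, -0.0]
contact_force: [-0.4, 0.5, -0.5]
gripper_width: 0.06
grip_force: 0.0
```

```bash
python3 -c "
from h import *
st();w=jar('top',(.675,-.02));s=monitor.read_state();print('offset',np.linalg.norm(w-s['tool_pos'][:2]),'tool cf',cf(s['tool_pos']))
z=np.load('pics/tmp.npz');clamp(pts('top',z['d']),z['p'],(.613,.2535),(12.4,))"
```

```text
time_s 12.55
q [-8.600e-02  6.790e-01  2.000e-01  1.092e+00  1.000e-03 -1.876e+00]
tool_pos [ 0.682 -0.059  0.023]
orientation [ 0.78  -0.626 -0.    -0.   ]
contact_force [-0.359  0.466 -0.542]
wrist_torque [-0.017 -0.081 -0.041]
gripper_width 0.06
grip_force 0.0
toolx deg -77.5
jar [ 0.6715 -0.0127] r 41.3 492 clamp frame mm [-1.844e+02  1.000e-01]
offset 0.04798799605190496 tool cf [-2.3241953e-01  6.7868539e-05]
house 0 ((0.0, 0.0), (0.0, 0.0), 0.0)
12.4 L 66 y at x=-75,-88,-100 [array([56.3, 64.7]), array([56.5, 64.8]), array([56.3, 64.4])]
12.4 R 62 y at x=-75,-88,-100 [array([-63.7, -56.2]), array([-64.7, -55.5]), array([-64.4, -55.7])]
```

Emit:
move_arm(steps=[-0.0024, 0.0107, 0, 0, 0, 0, 0.7, -0.0024, 0.0107, 0, 0, 0, 0, 0.7, -0.0023, 0.0107, 0, 0, 0, 0, 0.7, -0.0024, 0.0107, 0, 0, 0, 0, 0.7, -0.0023, 0.0107, 0, 0, 0, 0, 0.7, -0.0024, 0.0107, 0, 0, 0, 0, 0.7, -0.0023, 0.0107, 0, 0, 0, 0, 0.7, -0.0024, 0.0107, 0, 0, 0, 0, 0.7])

```text
time_s: 13.4
tool_pos: [0.6629, 0.0262, 0.0229]
orientation: [0.779, -0.627, 0.0, -0.0]
contact_force: [0.2, -2.3, -1.2]
gripper_width: 0.0595
grip_force: 1.2
```

Emit:
move_arm(steps=[-0.0024, 0.0107, 0, 0, 0, 0, 0.7, -0.0023, 0.0107, 0, 0, 0, 0, 0.7, -0.0024, 0.0107, 0, 0, 0, 0, 0.7, -0.0023, 0.0107, 0, 0, 0, 0, 0.7, -0.0024, 0.0107, 0, 0, 0, 0, 0.7, -0.0023, 0.0107, 0, 0, 0, 0, 0.7, -0.0022, 0.01, 0, 0, 0, 0, 0.7, -0.0011, 0.005, 0, 0, 0, 0, 0.7])

```text
time_s: 14.2
tool_pos: [0.6455, 0.1055, 0.0229]
orientation: [0.779, -0.627, -0.0, -0.0]
contact_force: [1.3, -2.4, -0.5]
gripper_width: 0.0601
grip_force: 1.1
```

```bash
python3 -c "
from h import *
st();w=jar('top',(.635,.155));s=monitor.read_state();print('offset',np.linalg.norm(w-s['tool_pos'][:2]),'tool cf',cf(s['tool_pos']))"
```

```text
time_s 14.2
q [ 0.162  0.617  0.089  1.044  0.    -1.625]
tool_pos [0.645 0.106 0.023]
orientation [ 0.779 -0.627 -0.    -0.   ]
contact_force [ 1.294 -2.413 -0.507]
wrist_torque [-0.394 -0.018  0.004]
gripper_width 0.06
grip_force 1.066
toolx deg -77.6
jar [0. 0.] r 0.0 0 clamp frame mm [-27.9 653.2]
offset 0.654063742466402 tool cf [-0.06301812  0.00010585]
```

Emit:
move_arm(steps=[-0.0011, 0.005, 0, 0, 0, 0, 0.7, -0.0011, 0.005, 0, 0, 0, 0, 0.7, -0.0007, 0.003, 0, 0, 0, 0, 0.7, -0.0006, 0.003, 0, 0, 0, 0, 0.7, -0.0002, 0.001, 0, 0, 0, 0, 0.7, 0, 0, 0, 0, 0, 0, 0.7])

```text
time_s: 14.85
tool_pos: [0.642, 0.1216, 0.0229]
orientation: [0.779, -0.627, -0.0, -0.0]
contact_force: [-0.4, -0.7, 0.7]
gripper_width: 0.06
grip_force: 0.5
```

Emit:
move_arm(steps=[-0.0002, 0.001, 0, 0, 0, 0, 0.7, -0.0002, 0.001, 0, 0, 0, 0, 0.7, 0, 0, 0, 0, 0, 0, 0.7])

```text
time_s: 15.15
tool_pos: [0.6417, 0.1234, 0.0229]
orientation: [0.779, -0.627, 0.0, -0.0]
contact_force: [0.6, -2.2, 0.5]
gripper_width: 0.0598
grip_force: 1.0
```

```bash
python3 -c "
from h import *
st();s=monitor.read_state();print('tool cf',cf(s['tool_pos']))
jar('scene',(.632,.165))"
```

```text
time_s 15.15
q [ 0.19   0.615  0.087  1.043 -0.    -1.596]
tool_pos [0.642 0.123 0.023]
orientation [ 0.779 -0.627  0.    -0.   ]
contact_force [ 0.552 -2.188  0.484]
wrist_torque [-0.411 -0.079 -0.025]
gripper_width 0.06
grip_force 0.955
toolx deg -77.6
tool cf [-4.51085546e-02  2.52016953e-05]
jar [0.6352 0.1733] r 40.9 320 clamp frame mm [ 5.  -4.3]
```

Emit:
move_arm(steps=[-0.0002, 0.001, 0, 0, 0, 0, 0.7, -0.0002, 0.001, 0, 0, 0, 0, 0.7, 0, 0, 0, 0, 0, 0, 0.7])

```text
time_s: 15.5
tool_pos: [0.6413, 0.1255, 0.0229]
orientation: [0.779, -0.627, 0.0, 0.0]
contact_force: [0.6, -2.5, 0.4]
gripper_width: 0.0599
grip_force: 1.2
```

Emit:
move_arm(steps=[-0.0002, 0.001, 0, 0, 0, 0, 0.7, 0, 0, 0, 0, 0, 0, 0.7])

```text
time_s: 15.7
tool_pos: [0.6412, 0.1258, 0.0229]
orientation: [0.779, -0.627, 0.001, 0.0]
contact_force: [1.0, -6.8, -0.1]
gripper_width: 0.0598
grip_force: 3.2
```

Emit:
move_arm(steps=[-0.0002, 0.001, 0, 0, 0, 0, 0.7, 0, 0, 0, 0, 0, 0, 0.7])

```text
time_s: 15.9
tool_pos: [0.6411, 0.126, 0.023]
orientation: [0.779, -0.627, 0.001, 0.001]
contact_force: [3.0, -12.5, 0.7]
gripper_width: 0.0599
grip_force: 5.3
```

Force rose to 12 N, so the jar is against the stop. I'll back straight out, lift and look.

Emit:
move_arm(steps=[0.0011, -0.005, 0, 0, 0, 0, 0.7, 0.0022, -0.01, 0, 0, 0, 0, 0.7, 0.0044, -0.02, 0, 0, 0, 0, 0.7, 0.0044, -0.02, 0, 0, 0, 0, 0.7, 0, 0, 0.04, 0, 0, 0, 1, 0, 0, 0.05, 0, 0, 0, 1, 0, 0, 0.05, 0, 0, 0, 1, 0, 0, 0.05, 0, 0, 0, 1])

```text
time_s: 16.7
tool_pos: [0.6525, 0.072, 0.2151]
orientation: [0.779, -0.627, -0.0, -0.0]
contact_force: [0.3, -0.4, 0.2]
gripper_width: 0.0856
grip_force: 0.0
```

Run:
```python
from h import *
from scipy.spatial.transform import Rotation as R
jar('scene',(.632,.165),f='s3'); jar('top',(.632,.165),f='t3')
s=monitor.read_state();m=viewer.camera_model('wrist')
T=np.eye(4);T[:3,:3]=R.from_quat(s['orientation']).as_matrix();T[:3,3]=s['tool_pos'];T=T@np.array(m['hand_eye'])
jar('wrist',(.632,.165),T,'w3');st()
```

```text
jar [0.6323 0.1687] r 43.3 670 clamp frame mm [ 1.1 -0.5]
jar [0. 0.] r 0.0 0 clamp frame mm [-27.9 653.2]
jar [0.6313 0.1667] r 42.1 3312 clamp frame mm [-0.7  0.9]
time_s 16.85
q [ 0.11   0.562  0.492  1.494  0.    -1.677]
tool_pos [0.655 0.072 0.217]
orientation [ 0.779 -0.627  0.002 -0.002]
contact_force [ 0.437  0.941 -1.305]
wrist_torque [0.006 0.002 0.011]
gripper_width 0.085
grip_force 0.0
toolx deg -77.7
```

View pics/s3.png

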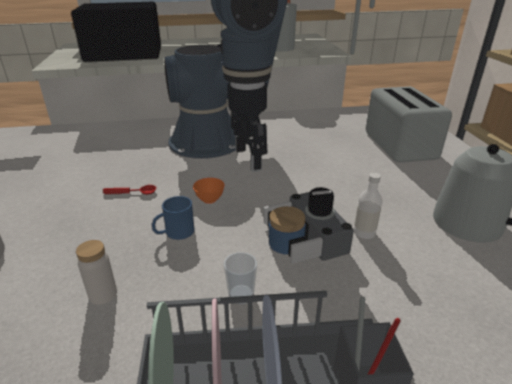

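The scene view shows the jar seated between the jaws at (287,228), within about 1 mm of the seat by two views, and the other things undisturbed. Now for the sleeve.

Emit:
move_arm(steps=[-0.0068, 0.0302, 0, 0, 0, 0, 1, -0.0068, 0.0302, 0, 0, 0, 0, 1, -0.0068, 0.0302, 0, 0, 0, 0, 1, -0.0068, 0.0302, 0, 0, 0, 0, 1, -0.0068, 0.0302, 0, 0, 0, 0, 1, -0.0068, 0.0302, 0, 0, 0, 0, 1, 0, 0, 0, 0, 0, 0, 1, 0, 0, 0, 0, 0, 0, 1])

```text
time_s: 17.65
tool_pos: [0.6117, 0.2537, 0.2118]
orientation: [0.779, -0.626, -0.0, 0.001]
contact_force: [-0.4, -0.4, 0.3]
gripper_width: 0.0854
grip_force: 0.0
```

Emit:
move_arm(steps=[0.0012, 0, -0.03, 0, 0, 0, 1, 0, 0, -0.03, 0, 0, 0, 1, 0, 0, -0.03, 0, 0, 0, 1, 0, 0, -0.02, 0, 0, 0, 1, 0, 0, -0.01, 0, 0, 0, 1, 0, 0, 0, 0, 0, 0, 1])

```text
time_s: 18.25
tool_pos: [0.6128, 0.2524, 0.0916]
orientation: [0.779, -0.627, -0.001, 0.001]
contact_force: [0.4, 0.2, 0.5]
gripper_width: 0.0851
grip_force: 0.0
```

Emit:
move_arm(steps=[0, 0, 0, 0, 0, 0, 0.5, 0, 0, 0, 0, 0, 0, 0.5, 0, 0, 0, 0, 0, 0, 0.5, 0, 0, 0, 0, 0, 0, 0.5, 0, 0, 0, 0, 0, 0, 0.5, 0, 0, 0, 0, 0, 0, 0.5], squeeze=80)

```text
time_s: 18.85
tool_pos: [0.6136, 0.2536, 0.095]
orientation: [0.779, -0.627, 0.001, -0.001]
contact_force: [-6.9, -2.8, 14.3]
gripper_width: 0.0543
grip_force: 81.7
```

Emit:
move_arm(steps=[0, 0, 0, 0, 0, -6, 0.5, 0, 0, 0, 0, 0, -6, 0.5, 0, 0, 0, 0, 0, -6, 0.5, 0, 0, 0, 0, 0, -6, 0.5, 0, 0, 0, 0, 0, -6, 0.5, 0, 0, 0, 0, 0, -6, 0.5, 0, 0, 0, 0, 0, -6, 0.5, 0, 0, 0, 0, 0, 0, 0.5])

```text
time_s: 19.65
tool_pos: [0.6138, 0.2536, 0.095]
orientation: [-0.501, 0.865, -0.0, 0.001]
contact_force: [-6.6, -3.5, 13.0]
gripper_width: 0.0542
grip_force: 81.9
```

Run:
```python
from h import *
st();jar('scene',(.632,.165))
p,d=snap('top','t4');clamp(pts('top',d),p,(.613,.2535),(12.4,))
```

```text
time_s 19.65
q [ 0.392  0.593  0.237  1.213 -0.    -0.657]
tool_pos [0.614 0.254 0.095]
orientation [-0.501  0.865 -0.     0.001]
contact_force [-6.55  -3.459 12.966]
wrist_torque [-0.818  1.226 -0.477]
gripper_width 0.054
grip_force 81.867
toolx deg 240.1
jar [0.6338 0.1723] r 45.9 654 clamp frame mm [ 4.3 -2.8]
house 0 ((0.0, 0.0), (0.0, 0.0), 0.0)
12.4 L 81 y at x=-75,-88,-100 [array([41.9, 53.7]), array([40.3, 53.8]), array([43.9, 54. ])]Traceback (most recent call last):
  File "<stdin>", line 3, in <module>
  File "h.py", line 22, in clamp
    sl=[np.percentile(y[s&(abs(x-c)<6)],[3,97]).round(1) for c in(-75,-88,-100)]
        ~~~~~~~~~~~~~^^^^^^^^^^^^^^^^^^^^^^^^^^
    return _quantile_unchecked(
        a, q, axis, out, overwrite_input, method, keepdims, weights)
    return _ureduce(a,
                    func=_quantile_ureduce_func,
    ...<5 lines>...
                    overwrite_input=overwrite_input,
                    method=method)
    r = func(a, **kwargs)
    result = _quantile(arr,
                       quantiles=q,
    ...<2 lines>...
                       out=out,
                       weights=wgt)
    slices_having_nans = np.isnan(arr[-1, ...])
                                  ~~~^^^^^^^^^
IndexError: index -1 is out of bounds for axis 0 with size 0
```

Emit:
move_arm(steps=[0, 0, 0, 0, 0, -5, 0.5, 0, 0, 0, 0, 0, -5, 0.5, 0, 0, 0, 0, 0, -5, 0.5, 0, 0, 0, 0, 0, -5, 0.5, 0, 0, 0, 0, 0, -5, 0.5, 0, 0, 0, 0, 0, -5, 0.5, 0, 0, 0, 0, 0, 0, 0.5])

```text
time_s: 20.45
tool_pos: [0.6139, 0.2535, 0.095]
orientation: [-0.26, 0.966, -0.0, 0.001]
contact_force: [-6.3, -3.9, 13.8]
gripper_width: 0.0545
grip_force: 81.9
```

```bash
python3 -c "from h import *;st()"
```

```text
time_s 20.45
q [ 3.920e-01  5.930e-01  2.370e-01  1.213e+00 -1.000e-03 -1.350e-01]
tool_pos [0.614 0.253 0.095]
orientation [-0.26   0.966 -0.     0.001]
contact_force [-6.336 -3.883 13.772]
wrist_torque [-1.095  1.042 -0.111]
gripper_width 0.055
grip_force 81.911
toolx deg 210.2
```

Emit:
move_arm(steps=[0, 0, 0, 0, 0, 0, 1, 0, 0, 0, 0, 0, 0, 1, 0, 0, 0, 0, 0, 0, 1, 0, 0, 0, 0, 0, 0, 1, 0, 0, 0.03, 0, 0, 0, 1, 0, 0, 0.03, 0, 0, 0, 1, 0, 0, 0.03, 0, 0, 0, 1, 0, 0, 0.03, 0, 0, 0, 1])

```text
time_s: 21.25
tool_pos: [0.6132, 0.2536, 0.2142]
orientation: [-0.262, 0.965, 0.0, 0.0]
contact_force: [1.0, -0.6, 0.2]
gripper_width: 0.0856
grip_force: 0.0
```

Emit:
move_arm(steps=[-0.024, -0.03, 0, 0, 0, 0, 1, -0.024, -0.03, 0, 0, 0, 0, 1, -0.024, -0.03, 0, 0, 0, 0, 1, -0.024, -0.03, 0, 0, 0, 0, 1, -0.024, -0.03, 0, 0, 0, 0, 1, -0.024, -0.03, 0, 0, 0, 0, 1, -0.024, -0.03, 0, 0, 0, 0, 1, 0, 0, 0, 0, 0, 0, 1])

```text
time_s: 22.05
tool_pos: [0.4432, 0.0413, 0.2135]
orientation: [-0.261, 0.965, -0.0, 0.0]
contact_force: [2.4, 1.2, -0.1]
gripper_width: 0.0857
grip_force: 0.0
```

Run:
```python
from h import *
st();jar('scene',(.632,.165))
w=jar('top',(.632,.165),f='t5');z=np.load('pics/t5.npz');p=z['p']
try: clamp(pts('top',z['d']),p,(.613,.2535),(12.4,))
except Exception as e: print(e)
c=p[125:235,145:245];cv2.imwrite('pics/crop5.png',cv2.cvtColor(cv2.resize(c,None,fx=5,fy=5,interpolation=cv2.INTER_CUBIC),cv2.COLOR_RGB2BGR))
```

```text
time_s 22.05
q [ 9.300e-02  9.900e-02 -1.610e-01  1.311e+00 -1.000e-03 -4.340e-01]
tool_pos [0.443 0.041 0.214]
orientation [-0.261  0.965 -0.     0.   ]
contact_force [ 2.36   1.196 -0.13 ]
wrist_torque [ 0.032 -0.053 -0.029]
gripper_width 0.086
grip_force 0.0
toolx deg 210.2
jar [0.6335 0.1677] r 42.6 663 clamp frame mm [-0.1 -1.5]
jar [0. 0.] r 0.0 0 clamp frame mm [-27.9 653.2]
house 0 ((0.0, 0.0), (0.0, 0.0), 0.0)
```

View pics/crop5.png

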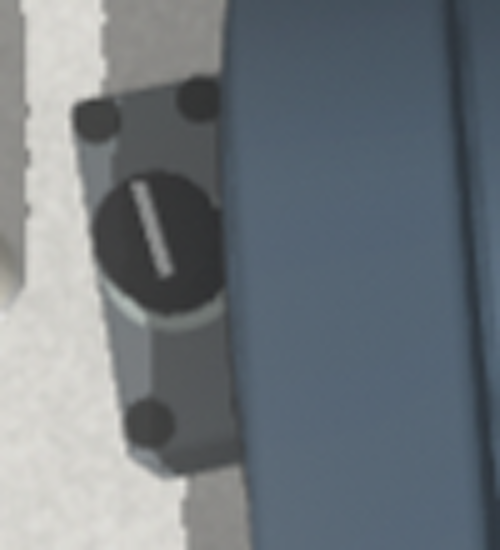

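The bar stands about 5° clockwise of its starting angle, matching the 66° opening and 72° closing turns, so the sleeve is near 1.4 rad. The jar is within 2 mm of the seat and the arm is clear, so I'm handing in.

```bash
python3 -c "from h import *;print(robot.job_done())"
```

```text
the job is handed in; nothing more can be done
None
```

I handed the job in at about 22 s. By my last measurements the jar stands within 2 mm of the seat and the sleeve is at about 1.4 rad (roughly 14 N per pad by the spring rate, not measured); the arm is clear and I saw no bystander moved, but no verdict came back.

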